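Weigh the washed rattle and show it to the camera

ROBOT

A 6-joint arm with a two-finger parallel gripper is mounted at the origin on the work surface. World frame = base frame: x ahead of the robot, y to its left, z up, the work surface at z = 0. Lengths are in mm, angles in rad, forces in N, time in s.
With the tool pointing down it reaches from about 350 to 875 mm from the base axis. Payload 4.2 kg.
Tool frame: the origin (TCP) lies at the very end of the fingers, on their centre line; the grasp point (between the pads) lies 19 mm behind it (arm.grip_point_offset is the distance from the TCP to the grasp point, in mm); z points along the fingers, y is the direction in which the jaws open and shut (so a half turn about z gives the same grasp; the last joint's range is limited). The gripper opens to 85 mm and grips with 20 to 120 N. Pads are 22 mm wide; open, the fingers measure 114 mm over their backs; the gripper's body (76 mm by 85 mm) begins 54 mm behind the grasp point. The pads swing forward as they close: fully open they stand 13 mm farther back than shut.
Start: joints at [0.259, 0.385, 0.008, 0, -1.194, -0.259], TCP at [624.979, 0.025, 231.312] pointing down, gripper open.
Joint ranges: [-3.14, 3.14], [-1.21, 2.06], [-1.07, 1.41], [-3.16, 2.05], [-2.99, -0.16], [-3.1, 3.1]. Speed limits (rad/s): [2.79, 2.79, 3.14, 3.14, 3.14, 3.14].

INTERFACE

Orientations are given as a unit quaternion [x, y, z, w].
In Python, from bench import arm gives the robot as it stands.
- The arm moves only by the tool drive_tool, never from a script. Its argument "steps" is a list of rows, each a list of 5 numbers: the shift along the tool's x, y, z in m, then the turn about the tool's z in degrees, then the finger opening in m, from 0 to 0.0854. A call has 1 to 20 rows; each row shifts and turns the commanded pose from where the row before left it, along the tool's axes as they then stand; what a row does not reach is not made up. A row lasts 1/10 s, in which the tool goes at most 50 mm and 8.59 degrees, less where a joint would pass 70% of its speed; a pose out of reach is approached as far as the arm can. A call is refused whole if a number of a shift passes 0.05 or a number of a turn 8.59, either way. A call with a gripper value outside its range is refused whole. The fingers move at their own pace and stop on an object; the grip force is fixed at half the most. Time passes only in rows, so rows that do not move let the fingers close. It gives the time, the measured TCP pose, the force and the opening at its end, in the units of the state.
- arm.read_state(): the state, without advancing time (a new reading comes with each control period).
- arm.get_image(name): name is "scene" or "side" or "wrist"; returns (picture, depth): 384x512x3 uint8, blue, green, red; 384x512 float32, mm along the optical axis (not along the pixel's ray), 0 where there is no reading.
- arm.camera_params(name): a dict with "K" (3x3 intrinsics, pixels), "dist" ([k1, k2, p1, p2, k3] as OpenCV has them; the pictures are not rectified), "world_to_cam" (4x4, takes a point from world to camera coordinates); the wrist camera has in their place "mount" (4x4, takes a point from camera to tool coordinates, whose origin is the TCP and whose axes are the flange's). Camera axes: x right, y up, looking along -z (the intrinsics and any distortion apply to the point x, -y, -z); pixel columns grow to the right and rows downward; lengths in mm; the calibration is good to about 2 mm. A picture is of the moment at which its call begins: read the wrist's pose just before it. camera_params takes no time and is no camera call.
- arm.job_done(): hands the job in, once; it reports no verdict.
The state is a dict: "clock": time; "joints": joint angles; "joint_vel": joint speeds; "joint_efforts": joint torques, N m; "position": TCP position; "ee_rot": TCP orientation; "contact_force": force on the tool from outside, world axes, zero at the start; "wrist_torque": the same for the moment, N m; "gripper_width": finger opening in mm.
Only numpy, scipy, OpenCV 4.12 (cv2) and the standard library are available. Lean on these libraries where they do the work, as an engineer would, in place of code of your own. Each camera call takes 0.05 s, during which the arm holds its last target.

TASK

Check the washed rattle for trapped water and cracks: take the orange rattle out of the caddy and stand it gently upright by itself in the middle of the scale's raised steel pan, letting go of it for a good second so that it is weighed. Then pick it up again and hold it still in the middle of the camera's view, its head 180 mm straight in front of the lens, handle uppermost, one of its two flat faces with the round white discs square to the lens and the handle upright in the picture (so leaning back with the camera's tilt). Finish while still holding it there, carried by the gripper alone; leave the other things on the dresser and in the caddy, and the camera, as they are.

Things in the scene. Friction and masses are not known exactly. Their poses are not given: they have to be found in the camera images.
- rattle: Orange plastic rattle, about 75 g, upright in a caddy pocket. Origin: centre of its flat underside, z up along the handle. Head 32 (x) x 50 (y) x 52 (z) mm; each broad face (+x, -x) has a white disc of 38 mm diameter with a blue dot; both faces count alike. Handle: central square bar 16 x 16 mm, sides along x and y, from 52 to 118 mm above the underside, top 8 mm white.
- rattle_head (a point): Centre of the rattle's head, 26 mm above the centre of its underside; axes as the rattle's.
- caddy: White caddy clamped to the dresser's left (+y) edge, fixed, 214 (x) x 74 (y) x 60 (z) mm. Origin: centre of its underside, on the dresser top. Three open pockets, centres at x = -70, 0, +70 mm, each 66 x 66 mm inside, floor 6 mm and rim 60 mm above the dresser top. Rattle, star and ring lie one in each, in any order; the rattle's handle sticks out above the rim.
- scale: Small white scale, fixed, base 110 x 110 x 30 mm, origin at the centre of its underside on the dresser top, dark display along its -x edge; carries a raised round steel pan on a thin column.
- pan_top (a point): Centre of the top of the scale's steel pan: flat disc of 64 mm diameter, 62 mm above the dresser top, 5 mm towards the scale's +x from the middle of the base. It is on a spring (about 1.5 N per mm, at most 6 mm down). Axes as the scale's, z up.
- camera: White camera head 70 mm wide (y), 45 high, 43 deep, black lens, on a mast with a round black foot of 100 mm diameter. Origin: centre of the lens front, 265 to 325 mm above the dresser. It looks along its own -x, always 25 degrees below level; y is level; z is up in its picture (its top leans 25 degrees towards where it looks). Mast axis about 20 mm behind the lens. Place, turn and height vary.
- view_spot (a point): Empty point in the air 180 mm straight in front of the lens (camera's -x), where the centre of the rattle's head shall be; axes as the camera's.
- star: Navy star teether, 60 mm across, 14 mm thick, lying in a caddy pocket; bystander. Origin at the centre of its underside.
- ring: Beechwood ring, 58 mm outside, 36 mm inside, 11 mm thick, lying in a caddy pocket; bystander. Origin at the centre of its underside.
- jar: Lidded glass jar, 66 mm diameter, 85 mm tall, on the dresser top; bystander. Origin at the centre of its underside.
- lotion: Yellow lotion bottle, 52 mm diameter, 140 mm tall; bystander. Origin at the centre of its underside.
- spoon: Stainless steel spoon, 150 mm long, lying on the dresser; bystander. Origin under its middle.
- cup: Blue ceramic cup, 72 mm diameter, 75 mm tall; bystander. Origin at the centre of its underside.
- brush: Brush, 170 mm long, lying on the dresser; bystander. Origin under its middle.
Things that resemble listed ones, but are neither listed nor needed, are in the scene too. What is meant by the rattle is not black or red, and is the smaller of those in its own colour.

How it is judged (in metres and radians):
On the way:
1. the rattle stands upright by itself near the middle of the scale's pan, let go (horizontal distance between rattle and pan_top below 0.016 m and z of rattle in the frame of pan_top between -0.004 and 0.004 m and angle between rattle's own z axis and vertical below 0.1 rad and contact force between the fingers and rattle below 0.1 N and contact force between rattle and scale above 0.2 N and linear speed of rattle below 0.02 m/s), for 0.5 s.
At the end, for the whole second after the job is handed in: After 0.5 s standing free on the pan (16 mm of centre, 0.1 rad of upright), the rattle is held still by the fingers alone, head centre within 25 mm of the point 180 mm before the lens, broad face and handle within 0.2 rad of square and upright in the picture, handle uppermost (distance between rattle_head and view_spot below 0.025 m and angle between the x axis of rattle and the x axis of camera, either way round below 0.2 rad and angle between the y axis of rattle and the y axis of camera, either way round below 0.2 rad and angle between rattle's own z axis and vertical below 0.8 rad and height (world z) of rattle above 0.09 m and contact force between the fingers and rattle above 2 N and contact force between rattle and scale below 0.05 N and contact force between rattle and camera below 0.05 N and contact force between rattle and caddy below 0.05 N and linear speed of rattle below 0.02 m/s); the arm keeps its last pose, push and grip.
It fails at once if a thing in the caddy or on the dresser (star, ring, jar, lotion bottle, spoon, cup, brush) was moved more than 30 mm (distance of any of star, ring, jar, lotion, spoon, cup, brush from where it was at the start of the episode above 0.03 m).
It fails at once if the camera was pushed out of place by more than 10 mm (distance of camera from where it was at the start of the episode above 0.01 m).
It fails at once if the rattle was pressed or dropped on the scale with more than 30 N (contact force between rattle and scale above 30 N).
It also fails if it takes over 53 s, if anything falls off the work surface, if the arm or the gripper's body presses on something with over 40 N, if the wrist force passes 120 N, or if a joint passes its speed limit or range.

## Working session

There is one attempt and no reset: what is moved stays moved. The work goes in short steps, Python scripts to look and compute and a tool call to move; the robot and the scene stay as the last step left them, time stands still between calls to the robot, and variables do not carry over. Pictures are saved under pics/ and viewed, and the job is handed in when it is done.

Besides the shell and the picture viewer there is one more tool, called after "Emit:" in YAML: its name, and indented under it one key for each argument. drive_tool: Moves the arm, as the interface text tells. Its arguments: {"type":"object","properties":{"steps":{"type":"array"}},"required":["steps"]}

```bash
mkdir -p pics; ls; python3 - <<'E'
from bench import arm
import cv2,numpy as np
np.set_printoptions(precision=4,suppress=True)
s=arm.read_state();print(s)
for n in("scene","side","wrist"):
    im,d=arm.get_image(n);cv2.imwrite(f"pics/{n}0.png",im);np.savez(f"{n}0.npz",im=im,d=d)
    print(n,arm.camera_params(n))
print(arm.grip_point_offset)
E
```

```text
pics
{'clock': 0.0, 'joints': array([ 0.2586,  0.3856,  0.0066, -0.0005, -1.194 , -0.2586]), 'joint_vel': array([ 0.0007, -0.0008, -0.001 , -0.0003, -0.0021,  0.0009]), 'joint_efforts': array([ -0.001 , -39.2286,  18.84  ,   4.1862,  -0.0047,   0.    ]), 'position': array([624.4033,  -0.0025, 230.2167]), 'ee_rot': array([-0.707 ,  0.7072,  0.0007, -0.0008]), 'contact_force': array([ 0.4043, -0.6899,  0.6752]), 'wrist_torque': array([-0.0569, -0.0448,  0.0038]), 'gripper_width': 85.32490791268307}
scene {'K': array([[414.1058,   0.    , 261.5352],
       [  0.    , 414.1058, 191.3701],
       [  0.    ,   0.    ,   1.    ]]), 'dist': array([-0.0996,  0.    ,  0.    ,  0.    ,  0.    ]), 'world_to_cam': array([[   -0.107 ,     0.9942,     0.012 ,   160.8872],
       [   -0.7468,    -0.0883,     0.6591,   269.1509],
       [    0.6563,     0.0616,     0.752 , -1933.6532],
       [    0.    ,     0.    ,     0.    ,     1.    ]])}
side {'K': array([[348.5382,   0.    , 253.7725],
       [  0.    , 348.5382, 185.6023],
       [  0.    ,   0.    ,   1.    ]]), 'dist': array([-0.0285,  0.    ,  0.    ,  0.    ,  0.    ]), 'world_to_cam': array([[   -0.9329,    -0.3598,     0.0155,   446.8017],
       [    0.2367,    -0.58  ,     0.7795,  -340.3683],
       [   -0.2715,     0.7308,     0.6263, -1032.137 ],
       [    0.    ,     0.    ,     0.    ,     1.    ]])}
wrist {'K': array([[334.7117,   0.    , 255.4804],
       [  0.    , 334.7117, 193.5027],
       [  0.    ,   0.    ,   1.    ]]), 'dist': array([-0.0093,  0.    ,  0.    ,  0.    ,  0.    ]), 'mount': array([[   0.0008,    0.9521,    0.3058,   77.5056],
       [   1.    ,   -0.0009,    0.0002,    0.0387],
       [   0.0005,    0.3058,   -0.9521, -142.1875],
       [   0.    ,    0.    ,    0.    ,    1.    ]])}
18.700000000000003
```

View pics/scene0.png

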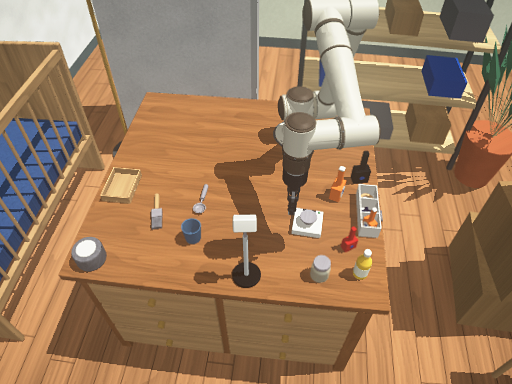

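View pics/side0.png

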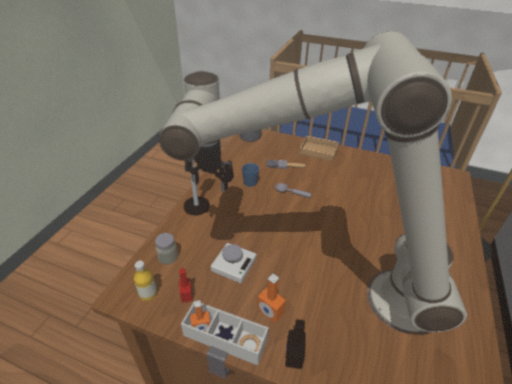

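View pics/wrist0.png

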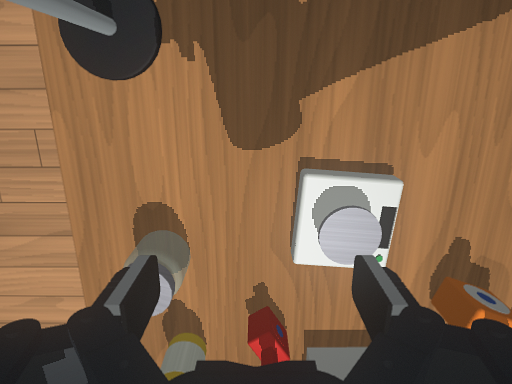

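Candidates: an orange rattle in the caddy, side (200,318) / scene (373,216). A larger orange one stands on the dresser, side (271,298) / scene (338,186). There is a red one at scene (350,240) and a black one at scene (362,168). I choose the orange one in the caddy and will check it in a close crop.

```bash
python3 - <<'E'
import cv2,numpy as np
a=np.load('side0.npz')['im'][250:370,110:320];b=np.load('scene0.npz')['im'][140:290,290:400]
cv2.imwrite('pics/c1.png',cv2.resize(a,None,fx=3.8,fy=3.8,interpolation=cv2.INTER_CUBIC))
cv2.imwrite('pics/c2.png',cv2.resize(b,None,fx=4,fy=4,interpolation=cv2.INTER_CUBIC))
b=np.load('scene0.npz')['im'][200:290,220:280]
cv2.imwrite('pics/c3.png',cv2.resize(b,None,fx=6,fy=6,interpolation=cv2.INTER_CUBIC))
E
```

```text
(no output)
```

View pics/c1.png

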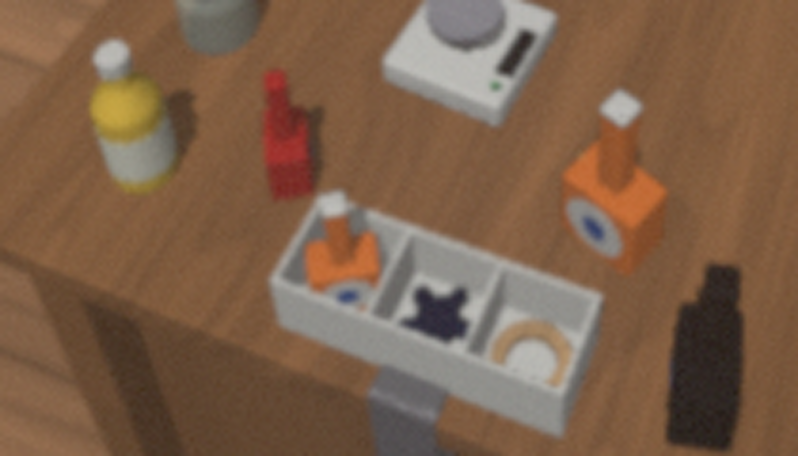

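View pics/c2.png

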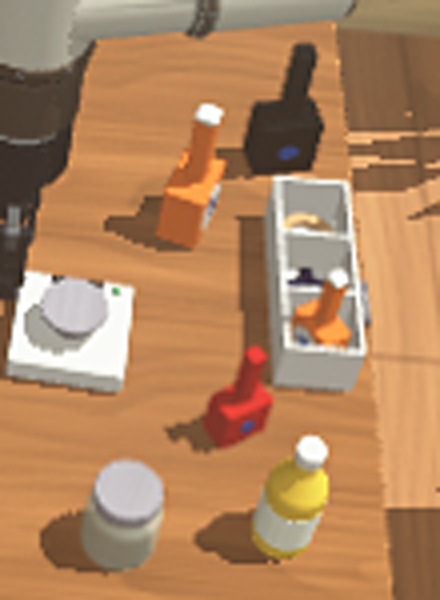

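View pics/c3.png

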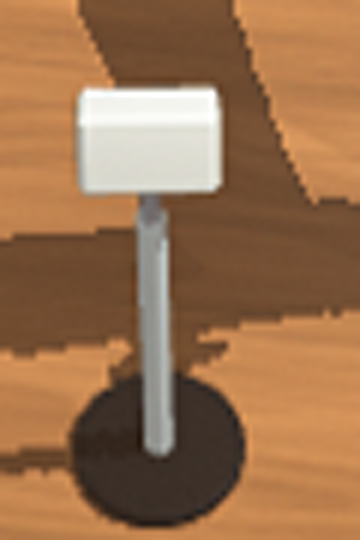

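```bash
cat > h.py <<'E'
import cv2,numpy as np
from scipy.spatial.transform import Rotation as R
np.set_printoptions(precision=2,suppress=True)
from bench import arm
def cam2world(n,state=None):
    p=arm.camera_params(n)
    if n=='wrist':
        T=np.eye(4);T[:3,:3]=R.from_quat(state['ee_rot']).as_matrix();T[:3,3]=state['position']
        return T@p['mount'],p
    return np.linalg.inv(p['world_to_cam']),p
def cloud(n,d,state=None):
    T,p=cam2world(n,state)
    H,W=d.shape;v,u=np.mgrid[:H,:W]
    q=cv2.undistortPoints(np.stack([u,v],-1).reshape(-1,1,2).astype(np.float64),p['K'],p['dist']).reshape(H,W,2)
    P=np.stack([q[...,0]*d,-q[...,1]*d,-d,np.ones_like(d)],-1)@T.T
    P=P[...,:3];P[d<=0]=np.nan
    return P
def rays(n,pix,state=None):
    T,p=cam2world(n,state)
    q=cv2.undistortPoints(np.array(pix,float).reshape(-1,1,2),p['K'],p['dist']).reshape(-1,2)
    D=np.c_[q[:,0],-q[:,1],-np.ones(len(q))]@T[:3,:3].T
    return T[:3,3],D
def atz(n,pix,z,state=None):
    o,D=rays(n,pix,state);return o+D*((z-o[2])/D[:,2])[:,None]
def proj(n,P,state=None):
    T,p=cam2world(n,state);c=np.c_[np.atleast_2d(P),np.ones(len(np.atleast_2d(P)))]@np.linalg.inv(T).T
    c=c[:,:3]*[1,-1,-1]
    return cv2.projectPoints(c.reshape(-1,1,3),np.zeros(3),np.zeros(3),p['K'],p['dist'])[0].reshape(-1,2)
def snap(n,name):
    s=arm.read_state();im,d=arm.get_image(n);cv2.imwrite(f'pics/{name}.png',im)
    np.savez(name+'.npz',im=im,d=d,position=s['position'],ee_rot=s['ee_rot']);return s,im,d
def load(name):
    a=np.load(name+'.npz');return a,a['im'],a['d']
E
python3 - <<'E'
from h import *
a=np.load('scene0.npz');P=cloud('scene',a['d'])
print(P[215:235:3,230:260:4].reshape(-1,3))
b=P[210:240,228:262].reshape(-1,3);b=b[b[:,2]>150];print(len(b),b.min(0),b.max(0),b.mean(0))
print('foot',atz('scene',[(246,275)],8))
s=np.load('side0.npz');S=cloud('side',s['d'])
im=s['im']
def reg(x0,x1,y0,y1,z0,z1):
    m=(S[...,0]>x0)&(S[...,0]<x1)&(S[...,1]>y0)&(S[...,1]<y1)&(S[...,2]>z0)&(S[...,2]<z1);return S[m],m
for px in [(190,312),(262,350),(232,255),(246,265),(200,325),(201,303)]:print(px,S[px[1],px[0]])
E
```

```text
[[ 510.83 -230.48   -0.16]
 [ 753.34 -165.56  318.23]
 [ 753.12 -153.72  319.73]
 [ 748.86 -142.62  315.98]
 [ 750.02 -130.58  319.26]
 [ 748.69 -118.97  319.3 ]
 [ 750.16 -107.02  322.96]
 [ 493.86 -122.52   -5.58]
 [ 523.82 -228.52   -2.24]
 [ 773.64 -162.    330.62]
 [ 770.13 -151.    327.77]
 [ 766.58 -139.95  324.86]
 [ 766.78 -128.24  326.9 ]
 [ 766.07 -116.7   327.74]
 [ 766.25 -105.08  329.74]
 [ 512.87 -120.4     0.05]
 [ 539.25 -226.02   -0.88]
 [ 780.63 -161.13  325.7 ]
 [ 778.97 -149.8   325.27]
 [ 777.95 -138.35  325.7 ]
 [ 776.59 -126.96  325.66]
 [ 774.69 -115.65  324.92]
 [ 773.21 -104.26  324.73]
 [ 529.89 -118.49    3.44]
 [ 549.69 -224.62   -6.05]
 [ 780.8  -161.66  311.48]
 [ 786.15 -148.9   320.6 ]
 [ 779.88 -138.37  313.91]
 [ 780.2  -126.64  316.17]
 [ 777.85 -115.34  314.8 ]
 [ 777.5  -103.76  316.15]
 [ 543.1  -116.99    2.02]
 [ 568.75 -221.29    0.79]
 [ 789.05 -160.54  308.17]
 [ 787.52 -149.11  307.93]
 [ 785.54 -137.75  307.06]
 [ 783.33 -126.4   305.87]
 [ 784.28 -114.59  309.04]
 [ 781.82 -103.26  307.5 ]
 [ 558.77 -115.23    4.13]
 [ 577.82 -220.18   -6.01]
 [ 794.26 -160.05  300.68]
 [ 792.01 -148.73  299.42]
 [ 788.37 -137.62  296.22]
 [ 790.22 -125.58  300.7 ]
 [ 787.77 -114.24  299.16]
 [ 785.26 -102.87  297.54]
 [ 569.28 -114.01   -0.62]
 [ 596.08 -217.      0.36]
 [ 596.89 -201.52    4.04]
 [ 594.07 -186.83    2.52]
 [ 591.22 -172.09    0.97]
 [ 772.88 -128.53  261.16]
 [ 586.27 -142.42   -1.09]
 [ 588.24 -126.99    4.17]
 [ 580.38 -112.73   -4.47]]
453 [ 745.04 -168.85  228.06] [795.58 -97.38 332.65] [ 776.52 -132.42  309.15]
foot [[ 771.39 -133.06    8.  ]]
(190, 312) [549.31 295.61  54.64]
(262, 350) [339.7  302.53  13.76]
(232, 255) [521.73  79.01  61.45]
(246, 265) [475.13  78.54  34.05]
(200, 325) [509.67 315.1   46.38]
(201, 303) [555.07 230.97   0.14]
```

Emit:
drive_tool:
  steps:
    - [0, 0, -0.04, 8.5, 0.085]
    - [-0.05, 0, -0.04, 8.5, 0.085]
    - [-0.05, 0, -0.04, 8.5, 0.085]
    - [-0.05, 0, 0, 8.5, 0.085]
    - [-0.05, 0, 0, 8.5, 0.085]

```text
clock: 0.65
position: [691.8, 164.3, 336.4]
ee_rot: [-0.4, 0.916, 0.0, 0.002]
contact_force: [1.2, 0.3, -0.8]
gripper_width: 85.1
```

```bash
python3 - <<'E'
from h import *
s,_,_=snap('wrist','wrist1');snap('side','side1')
E
```

```text
(no output)
```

View pics/wrist1.png

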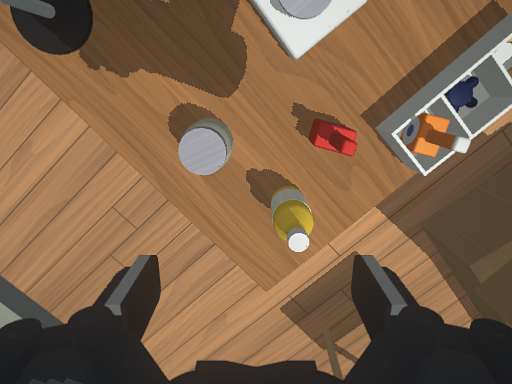

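View pics/side1.png

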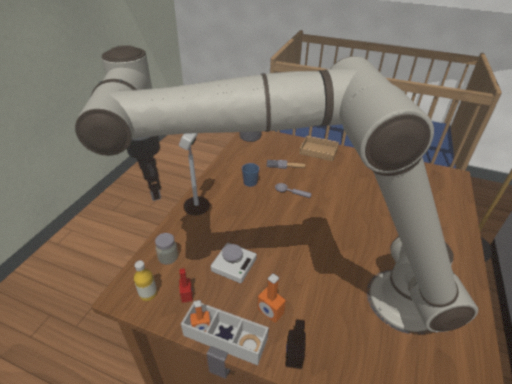

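Emit:
drive_tool:
  steps:
    - [0, 0, 0, 8.5, 0.085]
    - [0, 0, 0, 8.5, 0.085]
    - [0, 0, 0, 8.5, 0.085]
    - [0, 0, 0, 8.5, 0.085]
    - [0, 0, 0, 8.5, 0.085]
    - [0, 0, 0, 5, 0.085]
    - [0.048, 0.034, 0, 0, 0.085]
    - [0.048, 0.034, 0, 0, 0.085]
    - [0.048, 0.034, 0, 0, 0.085]
    - [0.048, 0.034, 0, 0, 0.085]
    - [0, 0, 0, 0, 0.085]

```text
clock: 1.85
position: [524.4, 280.4, 334.7]
ee_rot: [-0.003, 1.0, 0.001, -0.0]
contact_force: [0.5, 0.6, 1.3]
gripper_width: 84.6
```

```bash
python3 - <<'E'
from h import *
s,_,_=snap('wrist','wrist2');print(s['position'],R.from_quat(s['ee_rot']).as_matrix())
E
```

```text
[524.37 280.41 334.68] [[-1.   -0.01 -0.  ]
 [-0.01  1.    0.  ]
 [ 0.    0.   -1.  ]]
```

View pics/wrist2.png

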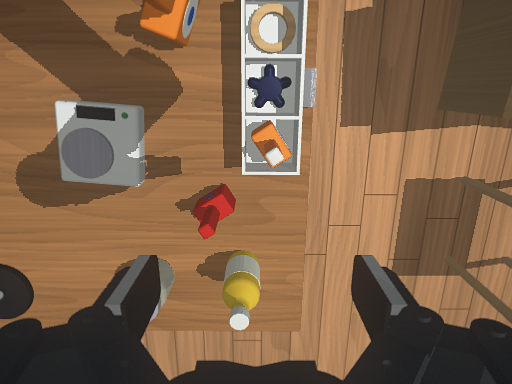

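```bash
python3 - <<'E'
from h import *
a,im,d=load('wrist2');P=cloud('wrist',d,a)
c=im[105:185,235:315];cv2.imwrite('pics/c4.png',cv2.resize(c,None,fx=7,fy=7,interpolation=cv2.INTER_CUBIC))
hsv=cv2.cvtColor(im,cv2.COLOR_BGR2HSV)
m=np.zeros(im.shape[:2],bool);m[112:172,247:300]=1
o=(hsv[...,1]>150)&m
Q=P[o];print('orange z pct',np.nanpercentile(Q[:,2],[1,25,50,75,99]))
top=o&(abs(P[...,2]-58)<5);T=P[top];print('headtop',len(T),T.min(0),T.max(0),T.mean(0))
w=(hsv[...,1]<60)&m&(P[...,2]>105);print('handle top',w.sum(),P[w].mean(0),P[w].min(0),P[w].max(0))
hb=m&(P[...,2]>66)&(P[...,2]<130);print('handle',P[hb].mean(0),P[hb].min(0),P[hb].max(0))
print(cv2.minAreaRect(T[:,:2].astype(np.float32)))
print(cv2.minAreaRect(P[w][:,:2].astype(np.float32)))
# pan
pan=(abs(P[...,2]-62)<4)&(P[...,1]<180)&(P[...,0]>400);print('pan',pan.sum(),P[pan].mean(0),P[pan].min(0),P[pan].max(0))
b=(abs(P[...,2]-30)<5)&(P[...,1]<180);print('base',P[b].min(0),P[b].max(0),cv2.minAreaRect(P[b][:,:2].astype(np.float32)))
# caddy rim
r=(abs(P[...,2]-60)<4)&(P[...,1]>240)&(P[...,1]<360)&(hsv[...,1]<50);print('rim',cv2.minAreaRect(P[r][:,:2].astype(np.float32)),P[r].min(0),P[r].max(0))
E
```

```text
orange z pct [ 19.97  56.65  57.48  58.35 111.95]
headtop 615 [489.71 277.19  53.19] [544.97 327.07  62.3 ] [511.66 299.75  57.35]
handle top 213 [517.26 301.34 123.66] [507.92 291.73 119.52] [527.25 311.1  126.26]
handle [515.37 300.6  113.55] [507.92 291.72  66.65] [527.68 311.1  126.26]
((517.6209716796875, 301.4226989746094), (49.39636993408203, 31.362510681152344), 33.60619354248047)
((517.6500244140625, 301.51611328125), (15.568345069885254, 15.494621276855469), 33.985206604003906)
pan 2063 [532.52  71.32  61.16] [496.36  37.19  58.03] [755.7  149.91  65.12]
base [385.68  12.56  25.04] [748.88 176.19  34.98] ((562.748046875, 88.5461654663086), (151.41717529296875, 362.905517578125), 86.05549621582031)
rim ((531.039794921875, 295.954345703125), (86.64910888671875, 357.88250732421875), 86.13545989990234) [354.5  240.94  56.01] [709.85 338.16  63.98]
```

View pics/c4.png

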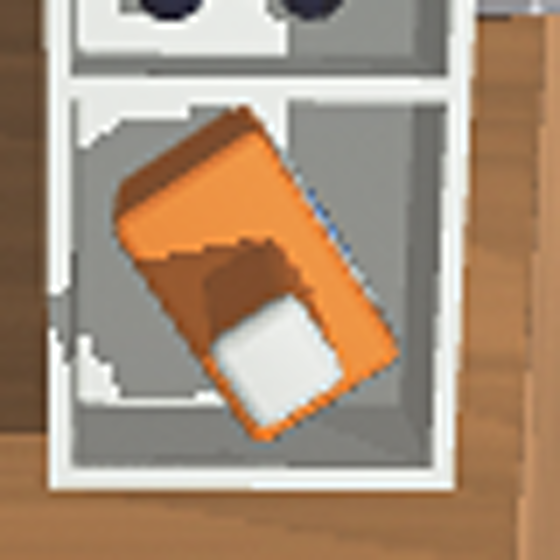

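```bash
python3 - <<'E'
from h import *
for nm,n in(('wrist2','wrist'),('side1','side')):
    a,im,d=load(nm);P=cloud(n,d,a)
    X,Y,Z=P[...,0],P[...,1],P[...,2]
    pan=(abs(Z-61)<5)&(abs(X-535)<60)&(abs(Y-75)<60)
    n_,l,st,c=cv2.connectedComponentsWithStats(pan.astype(np.uint8));k=1+np.argmax(st[1:,4])
    q=P[l==k];print(nm,'pan',len(q),q.mean(0),cv2.minEnclosingCircle(q[:,:2].astype(np.float32)),np.median(q[:,2]))
    b=(abs(Z-30)<5)&(abs(X-535)<90)&(abs(Y-75)<90);print('base',cv2.minAreaRect(P[b][:,:2].astype(np.float32)))
    r=(abs(Z-60)<4)&(Y>240)&(Y<360)&(X<580)&(X>330);n_,l,st,c=cv2.connectedComponentsWithStats(r.astype(np.uint8));k=1+np.argmax(st[1:,4])
    print('rim',cv2.minAreaRect(P[l==k][:,:2].astype(np.float32)))
E
```

```text
wrist2 pan 2049 [527.13  69.82  61.09] ((528.4169311523438, 69.41504669189453), 32.38578796386719) 61.14935267112833
base ((522.8441772460938, 70.08500671386719), (108.85079956054688, 110.2561264038086), 85.84244537353516)
rim ((454.4947509765625, 301.0121154785156), (199.77940368652344, 74.31183624267578), 0.15826231241226196)
side1 pan 274 [527.32  70.58  62.68] ((527.315185546875, 69.15428161621094), 33.40974426269531) 62.8730703124146
base ((522.2122802734375, 70.38345336914062), (110.8609619140625, 109.58405303955078), 85.38837432861328)
rim ((446.40899658203125, 301.21392822265625), (213.23289489746094, 76.77655792236328), 0.4990060329437256)
```

Emit:
drive_tool:
  steps:
    - [0.0068, 0.021, -0.0, 8.1, 0.05]
    - [0, 0, 0.03, 8.1, 0.05]
    - [0, 0, 0.03, 8.1, 0.05]
    - [0, 0, 0.03, 8.1, 0.05]
    - [0, 0, 0.03, 8.1, 0.05]
    - [0, 0, 0.03, 8.1, 0.05]
    - [0, 0, 0, 8.1, 0.05]
    - [0, 0, 0, 0, 0.05]
    - [0, 0, 0, 0, 0.05]

```text
clock: 2.8
position: [552.8, 258.1, 178.0]
ee_rot: [0.438, 0.898, 0.019, -0.036]
contact_force: [0.6, 0.2, 0.2]
gripper_width: 49.9
```

```bash
python3 - <<'E'
from h import *
s,im,d=snap('wrist','wrist3');M=R.from_quat(s['ee_rot']).as_matrix();print(s['position'],M,np.degrees(np.arctan2(M[1,1],M[0,1])))
P=cloud('wrist',d,s);hsv=cv2.cvtColor(im,cv2.COLOR_BGR2HSV)
near=(np.hypot(P[...,0]-517.5,P[...,1]-301.5)<25)
w=near&(P[...,2]>112);print(w.sum(),P[w].mean(0),cv2.minAreaRect(P[w][:,:2].astype(np.float32)))
t=near&(abs(P[...,2]-58)<4)&(hsv[...,1]>150)
print(cv2.minAreaRect(P[t][:,:2].astype(np.float32)))
cv2.imwrite('pics/c5.png',cv2.resize(im,None,fx=1.5,fy=1.5))
E
```

```text
[552.79 258.14 178.04] [[-0.61  0.79 -0.05]
 [ 0.79  0.62  0.07]
 [ 0.08  0.   -1.  ]] 38.02158211080118
716 [517.92 301.65 123.57] ((518.02392578125, 301.4662170410156), (16.3419246673584, 16.356786727905273), 33.12305450439453)
((517.9246826171875, 301.4853210449219), (49.01670837402344, 31.314754486083984), 33.84792709350586)
```

View pics/c5.png

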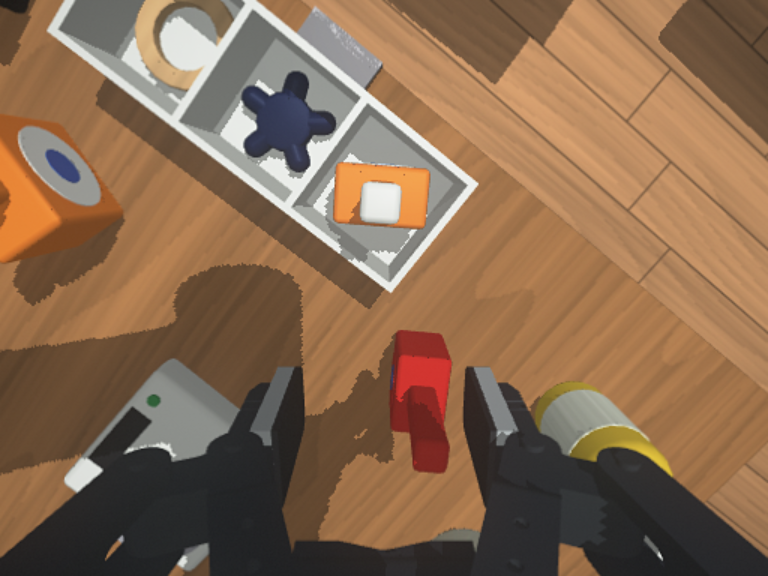

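```bash
python3 - <<'E'
from h import *
s=arm.read_state();print(s['joints'],s['position'],s['clock'],s['joint_vel'])
E
```

```text
[ 0.66  0.41 -0.06 -0.09 -1.1  -3.1 ] [552.34 258.94 178.47] 2.85 [ 0.03 -0.02 -0.   -0.   -0.   -0.  ]
```

Emit:
drive_tool:
  steps:
    - [0, 0, 0, -8.5, 0.05]
    - [0, 0, 0, -8.5, 0.05]
    - [0, 0, 0, -8.5, 0.05]
    - [0, 0, 0, -8.5, 0.05]
    - [0, 0, 0, -8.5, 0.05]
    - [0, 0, 0, -8.5, 0.05]
    - [0, 0, 0, -8.5, 0.05]
    - [0, 0, 0, -8.5, 0.05]
    - [0, 0, 0, -8.5, 0.05]
    - [0, 0, 0, -8.5, 0.05]

```text
clock: 3.85
position: [551.4, 260.6, 179.3]
ee_rot: [-0.289, 0.956, 0.039, -0.013]
contact_force: [-0.1, -0.1, 0.8]
gripper_width: 50.0
```

```bash
cat > st.py <<'E'
from h import *
s=arm.read_state();M=R.from_quat(s['ee_rot']).as_matrix();print('t',s['clock'],'j',s['joints'],'pos',s['position'],'F',s['contact_force'],'w',s['gripper_width']);print(M,'yaw toolY',np.degrees(np.arctan2(M[1,1],M[0,1])))
E
python3 st.py
```

```text
t 3.85 j [ 0.66  0.41 -0.06 -0.09 -1.1  -1.61] pos [551.38 260.56 179.3 ] F [-0.09 -0.06  0.78] w 50.00652528617406
[[-0.83 -0.55 -0.05]
 [-0.55  0.83  0.07]
 [ 0.    0.08 -1.  ]] yaw toolY 123.62254000126562
```

Emit:
drive_tool:
  steps:
    - [0, 0, 0, -8.5, 0.05]
    - [0, 0, 0, -8.5, 0.05]
    - [0, 0, 0, -8.5, 0.05]
    - [0, 0, 0, -8.5, 0.05]
    - [0, 0, 0, -8.5, 0.05]
    - [0, 0, 0, -8.5, 0.05]
    - [0, 0, 0, -8.5, 0.05]
    - [0, 0, 0, -8.5, 0.05]
    - [0, 0, 0, -8.5, 0.05]
    - [0, 0, 0, -8.5, 0.05]
    - [0, 0, 0, -5, 0.05]
    - [0, 0, 0, 0, 0.05]

```text
clock: 5.05
position: [551.4, 260.5, 179.2]
ee_rot: [0.879, -0.475, -0.037, -0.018]
contact_force: [-0.5, 0.6, -0.1]
gripper_width: 49.9
```

```bash
cat >> st.py <<'E'
import sys
if len(sys.argv)>3:
    g=np.array(list(map(float,sys.argv[1:4])));t=g-s['position'];print('toolshift mm',M.T@t)
E
python3 st.py 519.9 298.7 134.4; python3 - <<'E'
from h import *
snap('wrist','wrist4')
E
```

```text
t 5.05 j [ 0.66  0.41 -0.06 -0.09 -1.1  -0.04] pos [551.38 260.49 179.2 ] F [-0.53  0.58 -0.12] w 49.85044878016318
[[ 0.55 -0.84 -0.05]
 [-0.83 -0.55  0.07]
 [-0.08  0.   -1.  ]] yaw toolY -146.7370440175732
toolshift mm [-45.37   5.21  48.71]
```

View pics/wrist4.png

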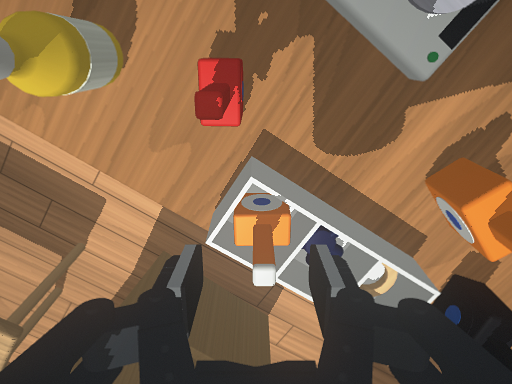

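Emit:
drive_tool:
  steps:
    - [-0.0227, 0.0026, 0.0, 0, 0.05]
    - [-0.0227, 0.0026, 0.024, 0, 0.05]
    - [0, 0, 0.025, 0, 0.05]
    - [0, 0, 0, 0, 0.05]
    - [0, 0, 0, 0, 0.05]

```text
clock: 5.6
position: [520.4, 298.2, 133.9]
ee_rot: [0.879, -0.476, -0.037, -0.017]
contact_force: [1.3, 0.6, 0.1]
gripper_width: 50.2
```

```bash
python3 st.py 516.9 302.9 74.4; python3 - <<'E'
from h import *
snap('wrist','wrist5')
E
```

```text
t 5.6 j [ 0.75  0.43 -0.14 -0.1  -0.99 -0.11] pos [520.37 298.21 133.91] F [1.28 0.62 0.1 ] w 50.24549038444941
[[ 0.55 -0.84 -0.05]
 [-0.83 -0.55  0.07]
 [-0.08  0.   -1.  ]] yaw toolY -146.82484616878622
toolshift mm [-0.95  0.06 59.79]
```

View pics/wrist5.png

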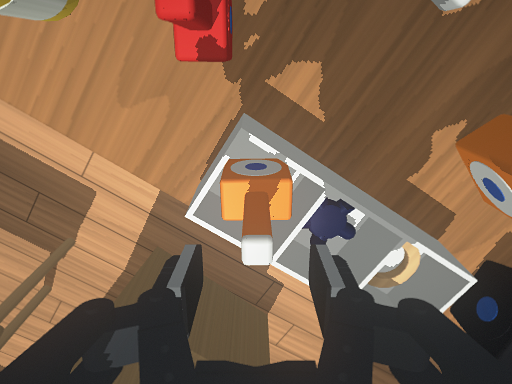

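Handle top at (257,250) is centred between the pads; the rattle face is aligned with the jaws. Descend and grip.

Emit:
drive_tool:
  steps:
    - [-0.001, 0, 0.02, 0, 0.05]
    - [0, 0, 0.02, 0, 0.05]
    - [0, 0, 0.02, 0, 0.05]
    - [0, 0, 0, 0, 0.05]
    - [0, 0, 0, 0, 0.012]
    - [0, 0, 0, 0, 0.012]
    - [0, 0, 0, 0, 0.012]
    - [0, 0, 0, 0, 0.012]
    - [0, 0, 0, 0, 0.012]

```text
clock: 6.55
position: [517.6, 303.4, 75.5]
ee_rot: [0.879, -0.475, -0.037, -0.019]
contact_force: [-0.6, -0.8, 5.1]
gripper_width: 15.4
```

```bash
python3 st.py
```

```text
t 6.55 j [ 0.76  0.5  -0.2  -0.11 -0.86 -0.11] pos [517.63 303.37  75.53] F [-0.6  -0.84  5.08] w 15.438923581691041
[[ 0.55 -0.84 -0.05]
 [-0.83 -0.55  0.07]
 [-0.08  0.   -1.  ]] yaw toolY -146.7986567352995
```

Emit:
drive_tool:
  steps:
    - [-0.0008, 0, -0.01, 0, 0.012]
    - [-0.0024, 0, -0.03, 0, 0.012]
    - [-0.0024, 0, -0.03, 0, 0.012]
    - [-0.0024, 0, -0.03, 0, 0.012]
    - [-0.0024, 0, -0.03, 0, 0.012]
    - [0, 0, 0, 0, 0.012]
    - [0, 0, 0, 0, 0.012]

```text
clock: 7.25
position: [517.0, 303.0, 204.8]
ee_rot: [0.879, -0.476, -0.038, -0.018]
contact_force: [-0.4, -0.1, -1.1]
gripper_width: 15.3
```

```bash
python3 st.py 527.4 71.8 205; python3 - <<'E'
from h import *
snap('side','side2');snap('wrist','wrist6')
a=cv2.imread('pics/side2.png');cv2.imwrite('pics/c6.png',np.hstack([cv2.resize(a[200:370,130:330],(400,340)),cv2.resize(cv2.imread('pics/wrist6.png'),(400,340))]))
E
```

```text
t 7.25 j [ 0.76  0.37 -0.06 -0.09 -1.14 -0.14] pos [516.99 302.96 204.84] F [-0.43 -0.06 -1.05] w 15.301696390765766
[[ 0.54 -0.84 -0.05]
 [-0.83 -0.55  0.07]
 [-0.08  0.   -1.  ]] yaw toolY -146.83741109343416
toolshift mm [198.53 117.73 -16.27]
```

View pics/c6.png

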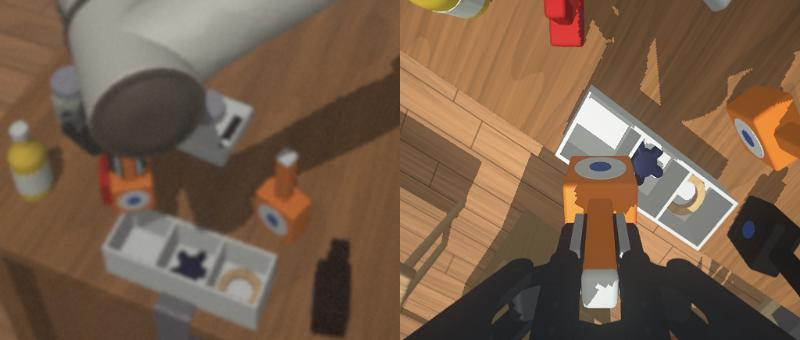

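Emit:
drive_tool:
  steps:
    - [0.015, 0.009, -0.0013, 0, 0.012]
    - [0.036, 0.0215, -0.003, 0, 0.012]
    - [0.036, 0.0215, -0.003, 0, 0.012]
    - [0.036, 0.0215, -0.003, 0, 0.012]
    - [0.036, 0.0215, -0.003, 0, 0.012]
    - [0.025, 0.0145, -0.002, 0, 0.012]
    - [0.0145, 0.0083, -0.001, 0, 0.012]
    - [0, 0, 0, 0, 0.012]
    - [0, 0, 0, 0, 0.012]

```text
clock: 8.25
position: [527.2, 71.0, 203.9]
ee_rot: [0.878, -0.476, -0.038, -0.017]
contact_force: [0.3, 0.5, -0.8]
gripper_width: 15.3
```

```bash
python3 st.py 527.4 71.8 135; python3 - <<'E'
from h import *
s,im,d=snap('wrist','wrist7');snap('side','side3');snap('scene','scene3')
P=cloud('wrist',d,s);hsv=cv2.cvtColor(im,cv2.COLOR_BGR2HSV)
t=(np.hypot(P[...,0]-527,P[...,1]-70)<40)&(P[...,2]>150)&(hsv[...,1]>150)&(hsv[...,0]<20)
q=P[t];print(len(q),q.min(0),q.max(0))
for z in range(170,270,4):
    k=q[abs(q[:,2]-z)<2]
    if len(k)>20:print(z,len(k),k.mean(0),cv2.minAreaRect(k[:,:2].astype(np.float32)))
E
```

```text
t 8.25 j [ 0.39  0.27 -0.2  -0.09 -1.12  0.23] pos [527.18  70.97 203.88] F [ 0.28  0.45 -0.84] w 15.326467321532414
[[ 0.54 -0.84 -0.05]
 [-0.84 -0.55  0.07]
 [-0.08  0.01 -1.  ]] yaw toolY -146.90079956568772
toolshift mm [ 5.13 -1.07 68.68]
6807 [500.99  40.39 150.05] [556.53  91.4  288.36]
170 76 [536.76  56.24 170.14] ((536.192626953125, 57.014930725097656), (49.72059631347656, 3.281606912612915), 33.205379486083984)
174 118 [536.3   55.87 174.11] ((536.166748046875, 56.898475646972656), (49.773250579833984, 3.337031364440918), 32.5462646484375)
178 211 [537.55  56.67 178.16] ((536.9803466796875, 56.66542434692383), (49.23563003540039, 3.3723068237304688), 34.987091064453125)
182 419 [536.48  58.17 182.37] ((529.626953125, 67.16539001464844), (50.163604736328125, 27.90928840637207), 32.887264251708984)
186 2929 [531.41  63.96 185.79] ((529.7006225585938, 67.36080932617188), (49.57648468017578, 27.93299102783203), 32.01404571533203)
190 102 [532.41  63.11 190.  ] ((532.3677978515625, 63.811859130859375), (15.765745162963867, 3.3529512882232666), 38.379188537597656)
194 132 [532.4
[... 1129 characters left out ...]
7026367, 3.427546977996826), 35.9951057434082)
230 230 [532.98  63.38 230.09] ((532.9207153320312, 63.57463455200195), (15.03888988494873, 3.1112747192382812), 37.3249626159668)
234 260 [532.83  63.31 234.09] ((532.6090087890625, 63.65678024291992), (15.01921558380127, 2.927726984024048), 32.73040771484375)
238 274 [532.84  63.3  238.1 ] ((532.859619140625, 63.56113815307617), (15.144670486450195, 3.4455878734588623), 36.008541107177734)
242 304 [532.8   63.42 242.  ] ((532.5663452148438, 63.8072395324707), (15.651679039001465, 3.899304151535034), 33.07895278930664)
246 229 [532.93  63.26 245.43] ((532.6923828125, 63.7603759765625), (15.831157684326172, 4.075174331665039), 33.89392852783203)
```

View pics/wrist7.png

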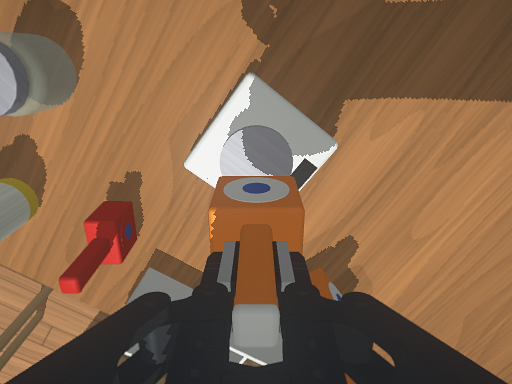

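View pics/side3.png

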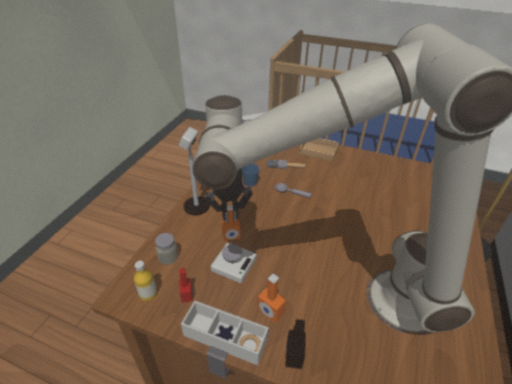

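Emit:
drive_tool:
  steps:
    - [0.0016, 0, 0.02, 0, 0.012]
    - [0.0016, 0, 0.02, 0, 0.012]
    - [0.0013, 0, 0.016, 0, 0.012]
    - [0.0007, 0, 0.009, 0, 0.012]
    - [0.0002, 0, 0.003, 0, 0.012]
    - [0, 0, 0, 0, 0.012]
    - [0, 0, 0, 0, 0.012]

```text
clock: 9.1
position: [528.0, 72.1, 137.3]
ee_rot: [0.879, -0.475, -0.037, -0.018]
contact_force: [-0.3, -1.2, -1.4]
gripper_width: 15.5
```

Emit:
drive_tool:
  steps:
    - [0, 0, 0.001, 0, 0.012]
    - [0, 0, 0.001, 0, 0.012]
    - [0, 0, 0.001, 0, 0.012]
    - [0, 0, 0.001, 0, 0.012]
    - [0, 0, 0, 0, 0.012]

```text
clock: 9.6
position: [527.0, 72.0, 132.3]
ee_rot: [0.879, -0.476, -0.037, -0.017]
contact_force: [-0.5, -0.4, -0.9]
gripper_width: 15.1
```

```bash
python3 st.py; python3 - <<'E'
from h import *
s,im,d=snap('wrist','wrist8');snap('side','side4')
a=cv2.imread('pics/side4.png');cv2.imwrite('pics/c6.png',np.hstack([cv2.resize(a[210:290,190:280],(400,340)),cv2.resize(cv2.imread('pics/wrist8.png'),(400,340))]))
E
```

```text
t 9.6 j [ 0.39  0.34 -0.29 -0.1  -0.96  0.24] pos [527.02  71.97 132.31] F [-0.49 -0.39 -0.94] w 15.066802592359473
[[ 0.54 -0.84 -0.05]
 [-0.83 -0.55  0.07]
 [-0.08  0.   -1.  ]] yaw toolY -146.8307304925192
```

View pics/c6.png

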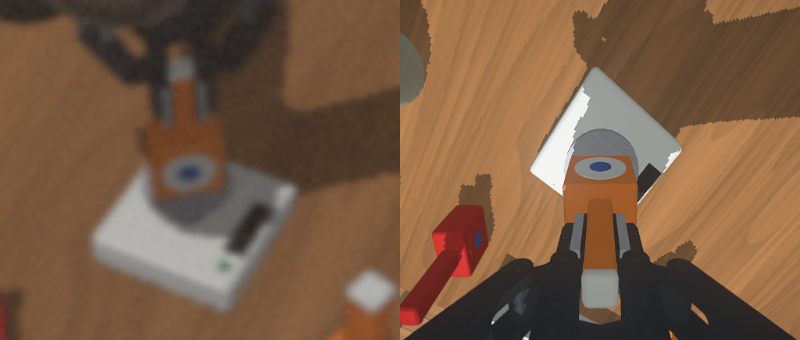

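Emit:
drive_tool:
  steps:
    - [0, 0, 0.0007, 0, 0.012]
    - [0, 0, 0.0007, 0, 0.012]
    - [0, 0, 0, 0, 0.012]

```text
clock: 10.0
position: [527.1, 72.1, 131.0]
ee_rot: [0.879, -0.475, -0.037, -0.018]
contact_force: [0.6, -0.4, -0.5]
gripper_width: 15.1
```

Emit:
drive_tool:
  steps:
    - [0, 0, 0.0007, 0, 0.012]
    - [0, 0, 0, 0, 0.012]
    - [0, 0, 0, 0, 0.012]

```text
clock: 10.3
position: [527.1, 72.2, 130.5]
ee_rot: [0.879, -0.475, -0.037, -0.018]
contact_force: [-0.3, -1.4, 0.7]
gripper_width: 15.3
```

```bash
python3 - <<'E'
from h import *
z=[]
for i in range(2):
    s,im,d=snap('wrist',f'wrist9_{i}');print(s['position'],s['contact_force'])
P=cloud('wrist',d,s);hsv=cv2.cvtColor(im,cv2.COLOR_BGR2HSV)
t=(np.hypot(P[...,0]-527,P[...,1]-70)<40)&(P[...,2]>100)&(hsv[...,1]>150)&(hsv[...,0]<20)
q=P[t];h=np.histogram(q[:,2],np.arange(100,130,1));print(h)
E
```

```text
[527.12  72.15 130.52] [-0.34 -1.41  0.68]
[527.15  72.15 130.52] [ 0.23 -0.29  0.49]
(array([  18,   14,   30,   26,   29,   46,   52,   66,   57,   95,  182,
        589, 1583,  642,   40,   22,   30,   29,   24,   38,   34,   22,
         38,   30,   34,   35,   38,   32,   31]), array([100, 101, 102, 103, 104, 105, 106, 107, 108, 109, 110, 111, 112,
       113, 114, 115, 116, 117, 118, 119, 120, 121, 122, 123, 124, 125,
       126, 127, 128, 129]))
```

Emit:
drive_tool:
  steps:
    - [0, 0, 0, 0, 0.02]
    - [0, 0, 0, 0, 0.03]
    - [0, 0, 0, 0, 0.04]
    - [0, 0, 0, 0, 0.04]
    - [0, 0, 0, 0, 0.04]

```text
clock: 10.9
position: [527.0, 72.2, 130.4]
ee_rot: [0.879, -0.475, -0.037, -0.018]
contact_force: [0.1, 0.4, 0.3]
gripper_width: 40.2
```

```bash
python3 st.py; python3 - <<'E'
from h import *
s,im,d=snap('wrist','wrist10');snap('side','side5')
a=cv2.imread('pics/side5.png');cv2.imwrite('pics/c7.png',np.hstack([cv2.resize(a[210:290,190:280],(400,340)),cv2.resize(im,(400,340))]))
P=cloud('wrist',d,s);hsv=cv2.cvtColor(im,cv2.COLOR_BGR2HSV)
t=(np.hypot(P[...,0]-527,P[...,1]-70)<40)&(P[...,2]>75)&(hsv[...,1]>150)&(hsv[...,0]<20)
q=P[t];h=np.histogram(q[:,2],np.arange(108,118,1));print(h)
for z in range(118,175,8):
    k=q[abs(q[:,2]-z)<2]
    if len(k)>20:print(z,len(k),k.mean(0),cv2.minAreaRect(k[:,:2].astype(np.float32)))
E
```

```text
t 10.9 j [ 0.39  0.35 -0.29 -0.1  -0.95  0.24] pos [527.02  72.18 130.36] F [0.07 0.44 0.34] w 40.24556866728209
[[ 0.55 -0.84 -0.05]
 [-0.83 -0.55  0.07]
 [-0.08  0.   -1.  ]] yaw toolY -146.82140113951587
(array([  58,   94,  177,  614, 1949,  894,   50,   35,   26]), array([108, 109, 110, 111, 112, 113, 114, 115, 116, 117]))
118 111 [532.17  64.14 118.08] ((531.7785034179688, 64.97313690185547), (15.948044776916504, 3.5502126216888428), 32.5632438659668)
126 132 [532.21  64.27 125.98] ((531.8275146484375, 64.68089294433594), (15.804421424865723, 3.6816976070404053), 32.049339294433594)
134 157 [532.11  64.19 134.02] ((526.9031982421875, 61.77616500854492), (27.68844985961914, 4.181960105895996), 33.707275390625)
142 167 [532.26  64.17 141.96] ((532.1464233398438, 64.85840606689453), (15.706011772155762, 3.600137233734131), 36.05949020385742)
150 207 [532.24  64.23 150.02] ((531.7650756835938, 65.01322174072266), (16.026838302612305, 4.218691349029541), 33.373199462890625)
158 252 [532.19  64.19 158.02] ((531.7114868164062, 64.72876739501953), (15.816299438476562, 3.8585727214813232), 31.36613655090332)
166 305 [532.22  64.22 166.03] ((532.0259399414062, 64.84545135498047), (15.884201049804688, 4.193492889404297), 35.6369743347168)
174 104 [532.43  63.86 172.88] ((531.9983520507812, 63.832557678222656), (14.742570877075195, 2.994537830352783), 29.964935302734375)
```

View pics/c7.png

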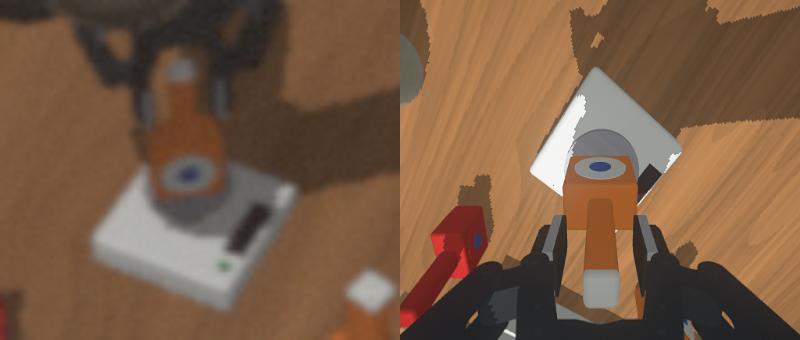

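Emit:
drive_tool:
  steps:
    - [0, 0, 0, 0, 0.04]
    - [0, 0, 0, 0, 0.04]
    - [0, 0, 0, 0, 0.04]
    - [0, 0, 0, 0, 0.04]
    - [0, 0, 0, 0, 0.04]
    - [0, 0, 0, 0, 0.04]
    - [0, 0, 0, 0, 0.04]
    - [0, 0, 0, 0, 0.04]
    - [0, 0, 0, 0, 0.04]
    - [0, 0, 0, 0, 0.04]
    - [0, 0, 0, 0, 0.04]
    - [0, 0, 0, 0, 0.04]
    - [0, 0, 0, 0, 0.04]
    - [0, 0, 0, 0, 0.04]

```text
clock: 12.4
position: [527.1, 72.2, 130.4]
ee_rot: [0.879, -0.475, -0.037, -0.018]
contact_force: [-0.6, 0.2, 0.9]
gripper_width: 40.1
```

```bash
python3 - <<'E'
from h import *
a,im,d=load('side5');P=cloud('side',d)
m=(abs(P[...,0]-770)<70)&(abs(P[...,1]+132)<70)&(P[...,2]>230)&(P[...,2]<360)
v,u=np.where(m);print(len(v),u.min(),u.max(),v.min(),v.max())
c=im[v.min()-10:v.max()+70,u.min()-20:u.max()+20];print(c.shape,u.min()-20,v.min()-10)
cv2.imwrite('pics/c8.png',cv2.resize(c,None,fx=8,fy=8,interpolation=cv2.INTER_CUBIC))
E
```

```text
310 179 197 127 158
(111, 58, 3) 159 117
```

View pics/c8.png

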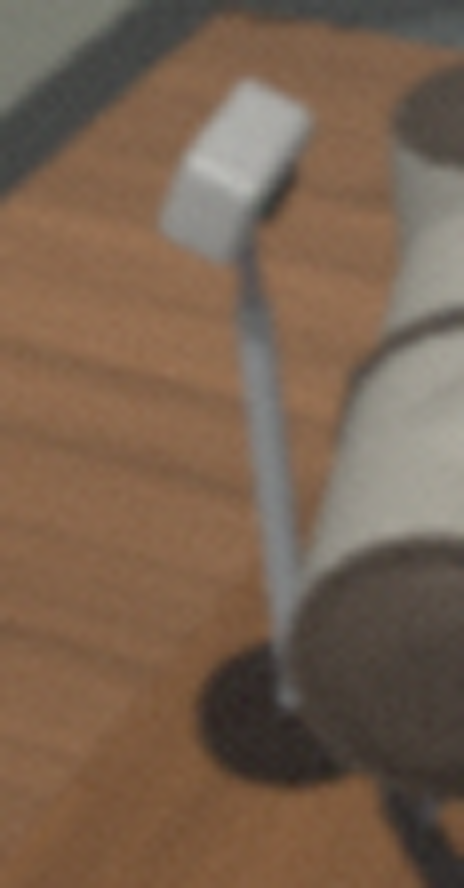

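```bash
cat > fit.py <<'E'
from h import *
from scipy.optimize import least_squares
def pts(name,n):
    a,im,d=load(name);P=cloud(n,d,a if n=='wrist' else None)
    hsv=cv2.cvtColor(im,cv2.COLOR_BGR2HSV)
    m=(abs(P[...,0]-770)<60)&(abs(P[...,1]+132)<55)&(P[...,2]>265)&(P[...,2]<350)&(hsv[...,1]<70)
    return P[m]
def axes(psi):
    t=np.radians(25);c,s=np.cos(psi),np.sin(psi)
    return np.array([[np.cos(t)*c,np.cos(t)*s,np.sin(t)],[-s,c,0],[-np.sin(t)*c,-np.sin(t)*s,np.cos(t)]])
h=np.array([21.5,35,22.5])
def sd(p,Q):
    q=(Q-p[:3])@axes(p[3]).T
    e=np.abs(q)-h
    return np.linalg.norm(np.maximum(e,0),axis=1)+np.minimum(e.max(1),0)
def run(Qs,lab):
    Q=np.vstack(Qs)
    r=least_squares(sd,[770,-132,305,0.1],args=(Q,),loss='soft_l1',f_scale=2)
    p=r.x;A=axes(p[3]);lens=p[:3]-21.5*A[0]
    print(lab,len(Q),'box c',p[:3],'yaw deg',np.degrees(p[3]),'lens',lens,'mast from lens',lens+20*A[0],'view',lens-180*A[0],'rms',np.median(np.abs(r.fun)))
    return p
if __name__=='__main__':
    a=pts('scene0','scene');b=pts('scene3','scene');c=pts('side5','side');c2=pts('side3','side')
    run([a,b],'scene');run([c,c2],'side');run([a,b,c,c,c2,c2],'all')
    for n,nm in(('scene','scene3'),('side','side5')):
        pass
    print('foot',atz('scene',[(246,275)],8), 'side foot',atz('side',[(159+285/8,117+715/8)],8))
E
python3 fit.py
```

```text
scene 811 box c [ 764.44 -135.18  300.85] yaw deg 7.468703764210934 lens [ 745.12 -137.72  291.77] mast from lens [ 763.09 -135.36  300.22] view [ 583.37 -158.92  215.7 ] rms 1.1144849193992599
side 537 box c [ 772.5  -133.55  306.08] yaw deg 7.461456125160312 lens [ 753.18 -136.08  297.  ] mast from lens [ 771.15 -133.72  305.45] view [ 591.43 -157.26  220.93] rms 1.0384307086279314
all 1885 box c [ 764.51 -134.82  301.77] yaw deg 8.20069418994148 lens [ 745.22 -137.6   292.68] mast from lens [ 763.16 -135.01  301.13] view [ 583.75 -160.87  216.61] rms 1.2528837758936682
foot [[ 771.39 -133.06    8.  ]] side foot [[ 769.29 -125.62    8.  ]]
```

Emit:
drive_tool:
  steps:
    - [0, 0, 0, 0, 0.012]
    - [0, 0, 0, 0, 0.012]
    - [0, 0, 0, 0, 0.012]
    - [0, 0, 0, 0, 0.012]
    - [0, 0, 0, 0, 0.012]

```text
clock: 12.9
position: [527.1, 72.2, 130.4]
ee_rot: [0.879, -0.475, -0.037, -0.018]
contact_force: [-0.9, 0.6, -0.2]
gripper_width: 15.3
```

Emit:
drive_tool:
  steps:
    - [-0.0004, 0, -0.005, 0, 0.012]
    - [-0.0016, 0, -0.02, 0, 0.012]
    - [-0.002, 0, -0.025, 0, 0.012]
    - [-0.002, 0, -0.025, 0, 0.012]
    - [0, 0, 0, -8, 0.012]
    - [0, 0, 0, -8, 0.012]
    - [0, 0, 0, -8, 0.012]
    - [0, 0, 0, -8, 0.012]
    - [0, 0, 0, -8, 0.012]
    - [0, 0, 0, -8, 0.012]
    - [0, 0, 0, -8, 0.012]
    - [0, 0, 0, -0.8, 0.012]
    - [0, 0, 0, 0, 0.012]

```text
clock: 14.2
position: [527.3, 72.2, 205.7]
ee_rot: [0.999, -0.002, -0.025, -0.033]
contact_force: [0.9, 0.9, -1.1]
gripper_width: 15.3
```

```bash
python3 st.py 508 299.3 204
```

```text
t 14.2 j [ 0.39  0.27 -0.2  -0.09 -1.12  1.21] pos [527.34  72.18 205.68] F [ 0.91  0.87 -1.08] w 15.301236806579453
[[ 1.   -0.   -0.05]
 [-0.   -1.    0.07]
 [-0.05 -0.07 -1.  ]] yaw toolY -90.27277570885444
toolshift mm [ -19.57 -226.41   17.71]
```

Emit:
drive_tool:
  steps:
    - [-0.001, -0.015, 0.0013, 0, 0.012]
    - [-0.0035, -0.04, 0.003, 0, 0.012]
    - [-0.0035, -0.04, 0.003, 0, 0.012]
    - [-0.0035, -0.04, 0.003, 0, 0.012]
    - [-0.0035, -0.04, 0.003, 0, 0.012]
    - [-0.0025, -0.03, 0.002, 0, 0.012]
    - [-0.0015, -0.0214, 0.0012, 0, 0.012]
    - [0, 0, 0, 0, 0.012]
    - [0, 0, 0, 0, 0.012]

```text
clock: 15.1
position: [507.6, 299.9, 204.8]
ee_rot: [0.999, -0.0, -0.025, -0.033]
contact_force: [-0.7, 0.3, -0.5]
gripper_width: 14.9
```

```bash
python3 st.py 508 299.3 110; python3 - <<'E'
from h import *
s,im,d=snap('wrist','wrist11')
E
```

```text
t 15.1 j [ 0.76  0.35 -0.08 -0.09 -1.13  0.84] pos [507.62 299.85 204.82] F [-0.71  0.29 -0.53] w 14.929818315057524
[[ 1.   -0.   -0.05]
 [ 0.   -1.    0.07]
 [-0.05 -0.07 -1.  ]] yaw toolY -90.11267693150529
toolshift mm [ 5.08  6.79 94.44]
```

View pics/wrist11.png

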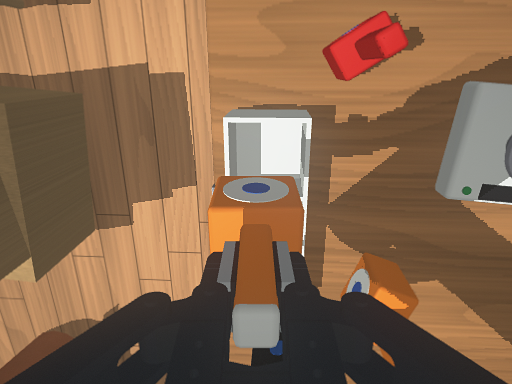

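```bash
cat > head.py <<'E'
from h import *
import sys
from sklearn import x if False else None
E
cat > head.py <<'E'
from h import *
def handle(s,im,d,rad=70):
    P=cloud('wrist',d,s);hsv=cv2.cvtColor(im,cv2.COLOR_BGR2HSV)
    g=s['position']
    o=(np.hypot(P[...,0]-g[0],P[...,1]-g[1])<rad)&(abs(P[...,2]-g[2])<90)&(hsv[...,1]>150)&(hsv[...,0]<20)
    return P,o
def report(s,im,d):
    P,o=handle(s,im,d);g=s['position'];M=R.from_quat(s['ee_rot']).as_matrix()
    L=(P-g)@M      # tool frame
    lab=L.copy()
    # bar front face: |tool y|<7, between tips and head
    q=L[o&(abs(L[...,1])<6)]
    q=q[np.abs(q[:,0])<70]
    bar=q[(q[:,2]>-45)&(q[:,2]<12)&(q[:,0]>-10)&(q[:,0]<45)]
    # robust line x = a + b z
    b=np.polyfit(bar[:,2],bar[:,0],1)
    for _ in range(4):
        r=bar[:,0]-np.polyval(b,bar[:,2]);k=abs(r)<1.5;b=np.polyfit(bar[k,2],bar[k,0],1)
    th=np.arctan(b[0]);up=np.array([-np.sin(th),0,-np.cos(th)])
    print('bar n',k.sum(),'pitch in tool deg',np.degrees(th),'resid',np.std(r[k]),'front x at grip(z=-18.7)',np.polyval(b,-18.7))
    z=M@up;print('rattle z world',z)
    # head-top face: along axis coordinate
    f=np.array([np.cos(th),0,-np.sin(th)])  # outward front normal (tool +x side)
    c0=np.array([np.polyval(b,-18.7),0,-18.7])-8*f  # axis point
    t=(L-c0)@up
    hs=o&(abs((L-c0)@f)<14)&(t<-20)&(t>-50);h=np.histogram(t[hs],np.arange(-50,-20,1));print('headtop t',h[1][np.argmax(h[0])]+.5,h[0].max())
    th_=h[1][np.argmax(h[0])]+.5
    sel=hs&(abs(t-th_)<1.5);th_=np.median(t[sel])
    hc=c0+up*(th_-26);W=g+M@hc;print('head centre world',W,'underside',g+M@(c0+up*(th_-52)),'axis at grip',g+M@c0,'top dist',th_)
    fw=M@f;yw=M@np.array([0,1,0]);return W,fw,yw,z
E
python3 - <<'E'
from head import *
a,im,d=load('wrist11');print(report(a,im,d))
E
```

```text
bar n 2235 pitch in tool deg 4.727276386186813 resid 0.3903314525618221 front x at grip(z=-18.7) 8.875384481613123
rattle z world [-0.03 -0.07  1.  ]
headtop t -35.5 1297
head centre world [511.45 302.73 161.07] underside [512.31 304.44 135.14] axis at grip [509.42 298.66 222.75] top dist -35.851274221220024
(array([511.45, 302.73, 161.07]), array([ 1.  , -0.  ,  0.03]), array([-0.  , -1.  , -0.07]), array([-0.03, -0.07,  1.  ]))
```

Emit:
drive_tool:
  steps:
    - [0.001, 0.0022, 0.018, 0, 0.012]
    - [0.001, 0.0014, 0.02, 0, 0.012]
    - [0.001, 0.0014, 0.02, 0, 0.012]
    - [0.001, 0.0014, 0.02, 0, 0.012]
    - [0.0008, 0.001, 0.016, 0, 0.012]
    - [0, 0, 0, 0, 0.012]
    - [0, 0, 0, 0, 0.012]

```text
clock: 15.85
position: [508.8, 297.4, 111.2]
ee_rot: [0.999, -0.001, -0.024, -0.033]
contact_force: [0.3, 0.6, -0.2]
gripper_width: 15.4
```

```bash
python3 st.py; python3 - <<'E'
from head import *
s,im,d=snap('wrist','wrist12');report(s,im,d);snap('side','side6')
a=cv2.imread('pics/side6.png');cv2.imwrite('pics/c7.png',np.hstack([cv2.resize(a[260:370,150:280],(400,340)),cv2.resize(im,(400,340))]))
E
```

```text
t 15.85 j [ 0.76  0.44 -0.2  -0.1  -0.93  0.87] pos [508.79 297.42 111.17] F [ 0.32  0.6  -0.21] w 15.351256372923219
[[ 1.   -0.   -0.05]
 [-0.   -1.    0.07]
 [-0.05 -0.07 -1.  ]] yaw toolY -90.18614104642974
bar n 2238 pitch in tool deg 4.7489517579576885 resid 0.396211945133213 front x at grip(z=-18.7) 8.852697564941703
rattle z world [-0.03 -0.07  1.  ]
headtop t -35.5 1322
head centre world [512.67 300.3   67.43] underside [513.56 302.02  41.5 ] axis at grip [510.54 296.23 129.11] top dist -35.84645857447283
```

View pics/c7.png

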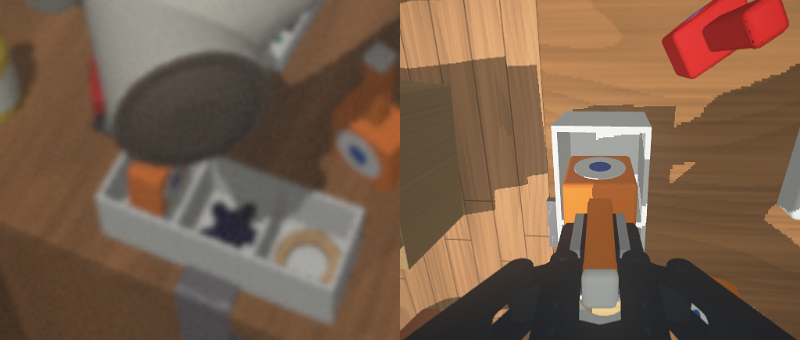

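Emit:
drive_tool:
  steps:
    - [-0.008, 0, 0.0004, 0, 0.012]
    - [-0.004, 0, 0.0002, 0, 0.012]
    - [-0.003, 0, 0.0001, 0, 0.012]
    - [-0.003, 0, 0.0002, 0, 0.012]
    - [-0.003, 0, 0.0001, 0, 0.012]
    - [0, 0, 0, 0, 0.012]

```text
clock: 16.55
position: [489.9, 298.8, 112.6]
ee_rot: [0.999, 0.001, -0.021, -0.034]
contact_force: [5.7, -1.7, -0.6]
gripper_width: 15.5
```

```bash
python3 st.py; python3 - <<'E'
from head import *
s,im,d=snap('wrist','wrist13');report(s,im,d)
E
```

```text
t 16.55 j [ 0.79  0.41 -0.24 -0.1  -0.9   0.85] pos [489.91 298.8  112.55] F [ 5.68 -1.73 -0.61] w 15.532555427992614
[[ 1.   -0.   -0.04]
 [ 0.   -1.    0.07]
 [-0.04 -0.07 -1.  ]] yaw toolY -90.0164422293884
bar n 2468 pitch in tool deg 8.575987797566144 resid 0.4123692445109956 front x at grip(z=-18.7) 9.592062557622665
rattle z world [-0.11 -0.07  0.99]
headtop t -35.5 1546
head centre world [498.91 301.79  69.17] underside [501.71 303.56  43.38] axis at grip [492.33 297.6  129.93] top dist -35.26061349142803
```

Emit:
drive_tool:
  steps:
    - [-0.003, 0, 0.0001, 0, 0.012]
    - [-0.003, 0, 0.0002, 0, 0.012]
    - [-0.003, 0, 0.0001, 0, 0.012]
    - [-0.003, 0, 0.0001, 0, 0.012]
    - [-0.003, 0, 0.0001, 0, 0.012]
    - [-0.003, 0, 0.0001, 0, 0.012]
    - [0, 0, 0, 0, 0.012]

```text
clock: 17.3
position: [472.3, 299.4, 112.9]
ee_rot: [0.999, 0.001, -0.02, -0.035]
contact_force: [5.7, -1.4, -0.7]
gripper_width: 15.2
```

```bash
python3 st.py; python3 - <<'E'
from head import *
s,im,d=snap('wrist','wrist14');report(s,im,d)
E
```

```text
t 17.3 j [ 0.81  0.39 -0.28 -0.1  -0.88  0.83] pos [472.26 299.41 112.92] F [ 5.71 -1.41 -0.73] w 15.248606430812302
[[ 1.   -0.   -0.04]
 [ 0.   -1.    0.07]
 [-0.04 -0.07 -1.  ]] yaw toolY -90.00209550449817
bar n 3297 pitch in tool deg 20.79038518347665 resid 0.5344737760135373 front x at grip(z=-18.7) 12.270050201260606
rattle z world [-0.32 -0.07  0.95]
headtop t -32.5 1623
head centre world [496.32 302.22  72.82] underside [504.55 303.95  48.21] axis at grip [477.7  298.31 128.54] top dist -32.877971727997775
```

Emit:
drive_tool:
  steps:
    - [-0.003, 0, 0.0001, 0, 0.012]
    - [-0.003, 0, 0.0002, 0, 0.012]
    - [-0.0035, 0, 0.0001, 0, 0.012]
    - [0, 0, 0, 0, 0.012]
    - [0.008, 0, 0, 0, 0.012]
    - [0.01, 0, 0, 0, 0.012]
    - [0, 0, -0.02, 0, 0.012]
    - [0, 0, -0.03, 0, 0.012]
    - [0, 0, -0.04, 0, 0.012]
    - [0, 0, -0.04, 0, 0.012]
    - [0, 0, 0, 0, 0.012]

```text
clock: 18.45
position: [487.2, 290.8, 245.9]
ee_rot: [0.999, 0.0, -0.02, -0.036]
contact_force: [0.9, 0.1, -0.2]
gripper_width: 15.3
```

```bash
python3 st.py; python3 - <<'E'
from head import *
s,im,d=snap('wrist','wrist15');report(s,im,d)
E
```

```text
t 18.45 j [ 0.78  0.28 -0.08 -0.09 -1.19  0.82] pos [487.17 290.76 245.89] F [ 0.92  0.14 -0.15] w 15.284103843324047
[[ 1.   -0.   -0.04]
 [ 0.   -1.    0.07]
 [-0.04 -0.07 -1.  ]] yaw toolY -90.08075811876964
bar n 3619 pitch in tool deg 26.5240507063715 resid 0.5817615988513767 front x at grip(z=-18.7) 13.70514815584733
rattle z world [-0.41 -0.07  0.91]
headtop t -31.5 2002
head centre world [517.97 293.46 208.36] underside [528.66 295.17 184.71] axis at grip [494.31 289.66 260.71] top dist -31.580050957266526
```

View pics/wrist15.png

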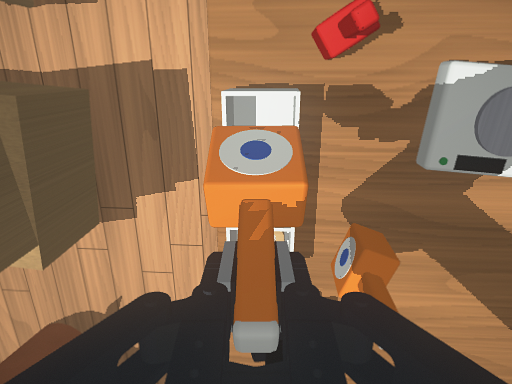

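Emit:
drive_tool:
  steps:
    - [0, 0, 0, -7.8, 0.012]
    - [0, 0, 0, 0, 0.012]

```text
clock: 18.7
position: [483.4, 288.9, 237.8]
ee_rot: [0.997, 0.067, -0.024, -0.034]
contact_force: [0.3, 0.4, -2.1]
gripper_width: 15.3
```

```bash
python3 st.py 550 -165 255.5
```

```text
t 18.7 j [ 0.78  0.28 -0.09 -0.09 -1.19  0.96] pos [483.38 288.92 237.84] F [ 0.29  0.39 -2.06] w 15.254370669438275
[[ 0.99  0.13 -0.05]
 [ 0.14 -0.99  0.06]
 [-0.04 -0.07 -1.  ]] yaw toolY -82.36490608492498
toolshift mm [  3.55 456.34 -50.3 ]
```

Emit:
drive_tool:
  steps:
    - [0, 0.015, -0.0017, 0, 0.012]
    - [0, 0.03, -0.0033, 0, 0.012]
    - [0.0005, 0.04, -0.0044, 0, 0.012]
    - [0.0005, 0.04, -0.0044, 0, 0.012]
    - [0.0005, 0.04, -0.0044, 0, 0.012]
    - [0.0005, 0.04, -0.0044, 0, 0.012]
    - [0.0005, 0.04, -0.0044, 0, 0.012]
    - [0.0005, 0.04, -0.0044, 0, 0.012]
    - [0.0005, 0.04, -0.0044, 0, 0.012]
    - [0, 0.04, -0.0044, 0, 0.012]
    - [0, 0.04, -0.0044, 0, 0.012]
    - [0, 0.03, -0.0033, 0, 0.012]
    - [0, 0.02, -0.0023, 0, 0.012]
    - [0, 0, 0, 0, 0.012]
    - [0, 0, 0, 0, 0.012]
    - [0, 0, 0, 0, 0.012]

```text
clock: 20.3
position: [550.3, -162.7, 256.2]
ee_rot: [0.997, 0.067, -0.023, -0.035]
contact_force: [0.1, -0.4, -0.5]
gripper_width: 15.2
```

```bash
python3 st.py; python3 - <<'E'
from head import *
s,im,d=snap('wrist','wrist16');print(report(s,im,d));snap('side','side7');snap('scene','scene7')
a=cv2.imread('pics/side7.png');b=cv2.imread('pics/scene7.png')
cv2.imwrite('pics/c9.png',np.hstack([cv2.resize(a[100:250,140:300],(400,375)),cv2.resize(b[150:300,180:340],(400,375))]))
import fit
a=fit.pts('scene7','scene');c=fit.pts('side7','side');fit.run([a],'scene');
if len(c)>50:fit.run([c],'side')
E
```

```text
t 20.3 j [-0.04  0.32 -0.01 -0.07 -1.3   1.77] pos [ 550.26 -162.65  256.16] F [ 0.1  -0.45 -0.52] w 15.206459818966245
[[ 0.99  0.13 -0.05]
 [ 0.14 -0.99  0.07]
 [-0.04 -0.07 -1.  ]] yaw toolY -82.34104628773134
bar n 3611 pitch in tool deg 26.519142734024 resid 0.582891686435099 front x at grip(z=-18.7) 13.83493333843827
rattle z world [-0.4  -0.12  0.91]
headtop t -31.5 1982
head centre world [ 580.49 -155.82  218.58] underside [ 590.82 -152.68  194.92] axis at grip [ 557.62 -162.75  270.97] top dist -31.580030515976627
(array([ 580.49, -155.82,  218.58]), array([0.91, 0.09, 0.41]), array([ 0.13, -0.99, -0.07]), array([-0.4 , -0.12,  0.91]))
scene 404 box c [ 764.37 -135.01  300.85] yaw deg 7.884479649556472 lens [ 745.07 -137.68  291.77] mast from lens [ 763.02 -135.19  300.22] view [ 583.47 -160.06  215.7 ] rms 1.124838901586358
side 269 box c [ 772.33 -133.68  306.08] yaw deg 7.12639840511306 lens [ 753.   -136.09  297.  ] mast from lens [ 770.99 -133.85  305.45] view [ 591.12 -156.33  220.93] rms 1.1747725480583995
```

View pics/c9.png

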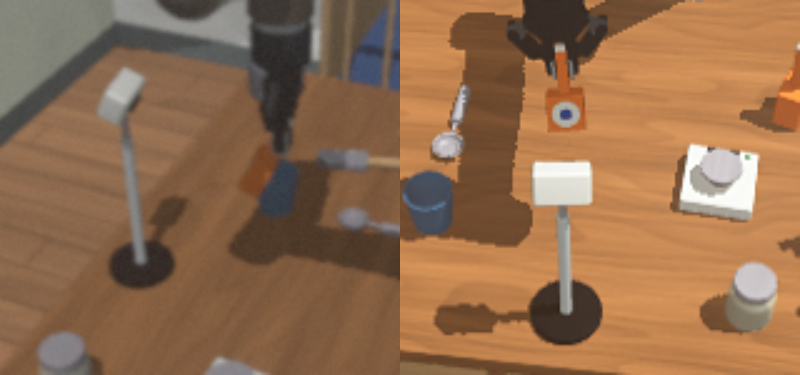

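Emit:
drive_tool:
  steps:
    - [0.003, 0.0018, -0.0003, 0, 0.012]
    - [0.004, 0.0018, -0.0003, 0, 0.012]
    - [0, 0, 0, 0, 0.012]
    - [0, 0, 0, 0, 0.012]
    - [0, 0, 0, 0, 0.012]
    - [0, 0, 0, 0, 0.012]

```text
clock: 21.05
position: [558.1, -165.7, 256.7]
ee_rot: [0.997, 0.068, -0.022, -0.035]
contact_force: [-0.4, 0.4, -0.9]
gripper_width: 15.5
```

```bash
python3 st.py; python3 - <<'E'
from head import *
import fit
s,im,d=snap('wrist','wrist17');W,f,y,z=report(s,im,d);snap('side','side8');snap('scene','scene8')
A=fit.axes(np.radians(7.5));V=np.array([588,-158.5,218.5])
ang=lambda a,b:np.arccos(min(1,abs(a@b)))
print('dist',W-V,'angx',ang(f,A[0]),'angy',ang(y,A[1]),'tilt',np.arccos(z[2]))
c=fit.pts('scene0','scene').mean(0);c2=fit.pts('scene8','scene').mean(0);print('cam moved',c2-c)
# independent head position from scene + side clouds
for n,nm in(('scene','scene8'),('side','side8')):
    a,im,d=load(nm);P=cloud(n,d);hsv=cv2.cvtColor(im,cv2.COLOR_BGR2HSV)
    m=(np.linalg.norm(P-W,axis=-1)<45)&(hsv[...,1]>120)&(hsv[...,0]<20);print(nm,m.sum(),P[m].mean(0))
E
python3 - <<'E'
from h import *
a0=load('side0')[1];a1=load('side8')[1];b0=load('scene0')[1];b1=load('scene8')[1]
cv2.imwrite('pics/c10.png',np.vstack([np.hstack([a0[130:370,100:350],a1[130:370,100:350]]),np.hstack([b0[130:300,60:310],b1[130:300,60:310]])]))
E
```

```text
t 21.05 j [-0.05  0.33  0.01 -0.07 -1.31  1.77] pos [ 558.08 -165.73  256.68] F [-0.4   0.37 -0.92] w 15.46836425415251
[[ 0.99  0.13 -0.05]
 [ 0.14 -0.99  0.07]
 [-0.04 -0.07 -1.  ]] yaw toolY -82.3191009049348
bar n 3633 pitch in tool deg 26.530230063391052 resid 0.5964948730820162 front x at grip(z=-18.7) 13.855908140703919
rattle z world [-0.4  -0.12  0.91]
headtop t -31.5 1967
head centre world [ 588.38 -158.9   219.15] underside [ 598.74 -155.77  195.5 ] axis at grip [ 565.45 -165.82  271.49] top dist -31.566031124850575
dist [ 0.38 -0.4   0.65] angx 0.030294938994704833 angy 0.07249213216766844 tilt 0.42909819457060655
cam moved [ 0.23 -0.06  0.16]
scene8 186 [ 593.97 -157.39  234.36]
side8 194 [ 582.91 -141.43  232.31]
```

View pics/c10.png

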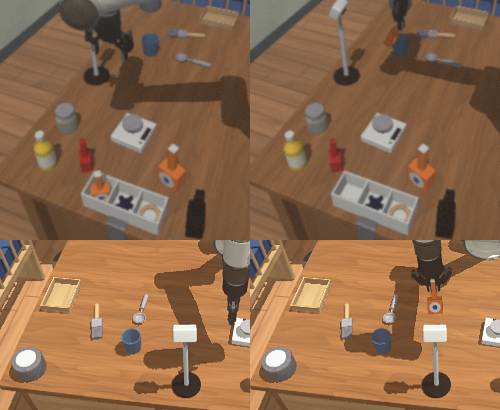

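Emit:
drive_tool:
  steps:
    - [0, 0, 0, 0, 0.012]
    - [0, 0, 0, 0, 0.012]
    - [0, 0, 0, 0, 0.012]
    - [0, 0, 0, 0, 0.012]

```text
clock: 21.6
position: [558.1, -165.8, 256.7]
ee_rot: [0.997, 0.068, -0.022, -0.035]
contact_force: [0.4, 0.0, -0.1]
gripper_width: 15.3
```

```bash
python3 st.py | head -1; python3 -c "
from bench import arm
print(arm.job_done())"
```

```text
t 21.6 j [-0.05  0.33  0.01 -0.07 -1.31  1.77] pos [ 558.15 -165.76  256.69] F [ 0.39  0.03 -0.1 ] w 15.267886660722947
the job is handed in; nothing more can be done
None
```

I handed the job in at 21.6 s, with the rattle gripped in front of the camera's lens. No verdict was given, so the results below are my own last checks.

- **Weighing:** I took the small orange rattle out of the caddy and set it on the pan with a light contact. Released, it stood upright within about 1–2 mm of the pan's centre for about 2 s.
- **Tilting:** The drive cannot tilt the tool. So I picked the rattle up again and turned it about 22° in the grip by pressing its head against the wall of the empty caddy pocket, with about 6 N.
- **Final pose:**
  - The head centre is under 1 mm from my estimate of the view spot.
  - The broad face is about 0.03 rad off square, and the rattle's sideways axis about 0.07 rad off level.
  - It leans 0.43 rad, handle up; the camera's tilt is 0.436 rad.
- **Surroundings:** The camera stayed put (0.3 mm difference between pictures), and I could see no movement of the other things.

Two things disagreed or went wrong:
- **View spot estimate:** The scene and side views differed by about 8 mm on the camera's depth position. I aimed between them, using the mast as a third guide. My real error could be up to 8 mm or so, against the 25 mm allowed.
- **Joint limit:** Early on the last joint hit its limit, which left the tool about 5° tilted for the rest of the job. That caused most of the 0.07 rad sideways error.

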